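Close the sample hood and start the luminometer

TASK

The luminometer on the lab bench has two open hoods: push the one over the orange-capped amber sample vial fully shut with your fingertips, then press the green start key all the way down and let it come back up. Leave the other hood standing open over the white reference plug, do not press the red stop key, and do not lift or displace the vial, the plug or anything else on the bench.

Things in the scene. Friction and masses are not known exactly. Their poses are not given: they have to be found in the camera images.
- luminometer: Fixed black instrument, 240 (its x) x 360 (y) x 75 mm high, turned by up to 0.3 rad. Origin: centre of its underside, on the bench. x points to its rear (away from the robot), y to its left, z up. In its flat top (deck) are two wells at x = 35, y = +95 (left) and -95 mm (right), each with a grey hood; the white panel with the green and red keys is at the front.
- lid_left (a joint): Left hood, hinge angle in rad: 0 = shut (a stop), starts at 1.6 to 1.95, leaning a little outwards. Flat panel 104 (along the hinge) x 85 x 4 mm, 0.1 kg, 16 mm skirt on the well side. Hinge line along the instrument's x at the outer left: push the outer flat face inwards (to the instrument's -y) and down. Stiff hinge (0.1 N m): it stays where it is left.
- lid_right (a joint): Hinge angle of the right hood, rad: mirror image of the left one; hinge line on the instrument's outer right side, shuts by swinging towards the instrument's +y and down. 0 = shut, starts at 1.6 to 1.95.
- lid_left_axis (a point): Middle of the left hood's hinge line, fixed, 95 mm above the bench, at x = 35, y = +140 mm of the instrument. The panel's inner face passes through the hinge line; its outer face is 4 mm further out. A fixed riser 18 mm high, 12 mm thick, 110 mm long stands on the deck just outside it.
- lid_right_axis (a point): Middle of the right hood's hinge line, fixed on the instrument, 95 mm above the bench, at x = 35, y = -140 mm of the instrument; otherwise as on the left.
- lid_left_edge (a point): Middle of the free edge of the left hood, on its outer face, 85 mm from the hinge line; moves with the hood. With the hood shut it is 99 mm above the bench.
- lid_right_edge (a point): Middle of the free edge of the right hood, on its outer face, 85 mm from the hinge line; moves with the hood.
- start (a joint): Travel of the green start key, m: 0 = up, 0.006 = fully down (takes 5 N); springs back.
- start_top (a point): Centre of the top of the green start key, a round push key 28 mm in diameter in a grey collar, at x = -75, y = +35 mm of the instrument; pressed straight down.
- stop (a joint): Travel of the red stop key, m: 0 = up, 0.006 = fully down. Not to be pressed.
- stop_top (a point): Centre of the top of the red stop key, same size, at x = -75, y = -35 mm of the instrument.
- vial_centre (a point): Centre (half-way up) of the sample vial: amber glass with an orange cap, 24 mm in diameter, 55 mm tall, standing loose in one of the two wells (left or right, it varies) with 13 mm showing above the deck.
- reference_centre (a point): Centre (half-way up) of the white ceramic reference plug, 24 mm in diameter with a 30 mm head, 55 mm tall, standing loose in the other well with 13 mm showing.
- cap: Loose blue vial cap, 26 mm in diameter, 12 mm high, lying on the deck between the two hoods. Origin: centre of its underside. Bystander.
- rack: Blue tube rack with glass tubes, 100 x 200 x 50 mm, tubes up to 80 mm, on the bench to the right. Origin: centre of its underside. Bystander.
- pipette: White and purple pipette lying on the bench to the left, 245 mm long along its x, 28 mm high. Bystander.
- stopwatch: Round steel stopwatch, 52 mm in diameter, 14 mm high, lying on the bench to the left. Bystander.
- bottle: Small clear jar with grey cap, 32 mm in diameter, 60 mm tall, on the bench to the left. Origin: centre of its underside. Bystander.
- beaker: Glass beaker, 70 mm in diameter, 90 mm tall, on the bench to the right. Origin: centre of its underside. Bystander.

How it is judged:
By the outcome, as a careful person would: the job done as asked, in the order asked, and still so for the second after the job is handed in, with the robot touching nothing.
It also fails if it takes over 42 s, if anything falls off the work surface, if the arm or the gripper's body presses on something with over 40 N, if the wrist force passes 120 N, or if a joint passes its speed limit or range.

ROBOT

A 6-joint arm with a two-finger parallel gripper is mounted at the origin on the work surface. World frame = base frame: x ahead of the robot, y to its left, z up, the work surface at z = 0. Lengths are in m, angles in rad, forces in N, time in s.
With the tool pointing down it reaches from about 0.35 to 0.775 m from the base axis. Payload 5.5 kg.
Tool frame: the origin (TCP) lies at the very end of the fingers, on their centre line; the grasp point (between the pads) lies 19 mm behind it; z points along the fingers, y is the line along which they close (so a half turn about z gives the same grasp; the last joint's range is limited). The gripper opens to 85 mm and grips with 20 to 120 N. Pads are 22 mm wide; open, the fingers measure 114 mm over their backs; the gripper's body (76 mm by 85 mm) begins 54 mm behind the grasp point. The pads swing forward as they close: fully open they stand 13 mm farther back than shut.
Start: joints at [-1.464, 0.313, 0.046, 1.304, 0, 1.431], TCP at [0.14, -0.558, 0.231] pointing down, gripper open.
Joint ranges: [-2.76, 2.76], [-0.86, 1.69], [-1.03, 1.26], [-2.2, 2.34], [-1.47, 1.5], [-3.14, 3.14]. Speed limits (rad/s): [2.57, 2.57, 3.14, 3.14, 3.14, 3.14].

INTERFACE

Orientations are given as a unit quaternion [w, x, y, z].
In Python, from workcell import env gives the robot as it stands. The module is installed in compiled form; this text tells all that it offers.
- The arm moves only by the tool jog_arm, never from a script. Its arguments are lists of equal length, an entry for each row: "gripper": the opening, from 0 (shut) to 1 (fully open); "offset": the shift along the world's x, y, z in cm, a list of three; "twist": the turn about the world's z in degrees. In form: {"gripper": [gripper, ...], "offset": [[dx, dy, dz], ...], "twist": [twist, ...]}. A call has exactly 8 rows; each row is the pose to reach, as a shift and turn from the pose commanded when the call began; what a row does not reach only later rows make up. A row lasts 1/8 s, in which the tool goes at most 62.5 mm and 10.7 degrees, less where a joint would pass 70% of its speed; a pose out of reach is approached as far as the arm can. A call with a gripper value outside its range is refused whole. The fingers move at their own pace and stop on an object; "squeeze" is the grip in N (left out, the last holds). Time passes only in rows, so rows that repeat a pose let the fingers close, or fill a call up. It gives the time, the measured TCP pose, the force, the opening and the grip force at its end, in the units of the state.
- env.get_state(): the state, without advancing time (a new reading comes with each control period).
- env.read_camera(name): name is "side" or "top" or "wrist"; returns a dict with "image" (384x512x3 uint8, red, green, blue), "z_map" (384x512 float32, m along the optical axis (not along the pixel's ray), 0 where there is no reading), "fovy" (degrees; the focal length in pixels is half the picture's height over the tangent of half this angle, whatever the lens; pixels are square), "cx", "cy" (the principal point, pixels), "distortion" ([k1, k2, p1, p2, k3] as OpenCV has them; the pictures are not rectified), "cam_to_world" (4x4, takes a point from camera to world coordinates). Camera axes: x right, y up, looking along -z (the intrinsics and any distortion apply to the point x, -y, -z); pixel columns grow to the right and rows downward; lengths in m; the calibration is good to about 2 mm. A picture is of the moment at which its call begins.
- env.hand_in(): hands the job in; it is judged then, once.
The state is a dict: "clock": time; "joint_pos": joint angles; "qvel": joint speeds; "tau": joint torques, N m; "tcp_pos": TCP position; "orientation": TCP orientation; "wrist_force": force on the tool from outside, world axes, zero at the start; "ft_torque": the same for the moment, N m; "finger_gap": finger opening in m; "grip_force": force on a finger pad.
Only numpy, scipy, OpenCV 4.12 (cv2) and the standard library are available. Lean on these libraries where they do the work, as an engineer would, in place of code of your own. Each camera call takes 0.05 s, during which the arm holds its last target. There are 200 camera calls.

## Working session

There is one attempt and no reset: what is moved stays moved. The work goes in short steps, Python scripts to look and compute and a tool call to move; the robot and the scene stay as the last step left them, time stands still between calls to the robot, and variables do not carry over. Pictures are saved under pics/ and viewed, at most 10 in all, crops included, and the job is handed in when it is done.

Besides the shell and the picture viewer there is one more tool, called after ">>>" as a command line: name --pt "numbers of a row" for each row, then --argument value for the rest. jog_arm: Moves the arm, as the interface text tells. Its arguments: {"type":"object","properties":{"gripper":{"type":"array"},"offset":{"type":"array"},"twist":{"type":"array"},"squeeze":{"type":"number"}},"required":["gripper","offset","twist"]}

```bash
mkdir -p pics; cat > h.py <<'E'
import numpy as np, cv2
from workcell import env
def cam(n):
    r=env.read_camera(n); im=r["image"]; H,W=im.shape[:2]
    f=H/2/np.tan(np.radians(r["fovy"])/2)
    r["K"]=np.array([[f,0,r["cx"]],[0,f,r["cy"]],[0,0,1.]]); r["D"]=np.array(r["distortion"],float); return r
def ray(r,uv):
    p=cv2.undistortPoints(np.array(uv,float).reshape(-1,1,2),r["K"],r["D"]).reshape(-1,2)
    d=np.c_[p[:,0],-p[:,1],-np.ones(len(p))]
    T=np.array(r["cam_to_world"]); return T[:3,3], d@T[:3,:3].T
def plane(r,uv,z):
    o,d=ray(r,uv); return o+d*((z-o[2])/d[:,2])[:,None]
def depth(r,uv):
    o,d=ray(r,uv); uv=np.array(uv).astype(int).reshape(-1,2); return o+d*r["z_map"][uv[:,1],uv[:,0]][:,None]
E
python3 - <<'E'
from h import *
print(env.get_state())
a=[]
for n in("side","top"):
    r=cam(n); np.save(n+".npy",r,allow_pickle=True); print(n,np.round(r["cam_to_world"],3).tolist(),r["fovy"],r["D"],(r["z_map"]>0).mean())
    cv2.imwrite(f"pics/{n}0.png",cv2.resize(r["image"][:,:,::-1],(768,576)))
E
```

```text
{'clock': 0.0, 'joint_pos': array([-1.46361020e+00,  3.13975694e-01,  4.49726058e-02,  1.30359004e+00,
        1.77697339e-05,  1.43119632e+00]), 'qvel': array([-1.54988885e-03,  4.42062511e-04,  1.89046295e-03,  2.63352622e-04,
       -2.87952005e-04,  2.11189008e-05]), 'tau': array([-4.39328887e-04, -4.80626893e+01,  2.98533082e+01,  1.93422264e-02,
       -1.44838768e-04, -2.17053775e-05]), 'tcp_pos': array([ 0.14040692, -0.55706894,  0.23042032]), 'orientation': array([-8.98138428e-04,  9.92396330e-01,  1.23080125e-01,  2.34433806e-05]), 'wrist_force': array([ 0.37944247,  0.13409571, -0.20901207]), 'ft_torque': array([-0.01065916,  0.01314257,  0.00606468]), 'grip_force': 0.0, 'finger_gap': 0.0852435851369232}
side [[-0.897, 0.249, -0.364, 0.007], [-0.441, -0.462, 0.769, 1.171], [0.023, 0.851, 0.525, 0.892], [0.0, 0.0, 0.0, 1.0]] 42.681692728209825 [-0.08297481  0.          0.          0.          0.        ] 0.9959767659505209
top [[-0.025, 0.978, -0.206, 0.313], [-1.0, -0.025, 0.004, -0.01], [-0.001, 0.206, 0.979, 1.198], [0.0, 0.0, 0.0, 1.0]] 49.81836977237827 [-0.08966236  0.          0.          0.          0.        ] 0.9959004720052084
```

View pics/top0.png

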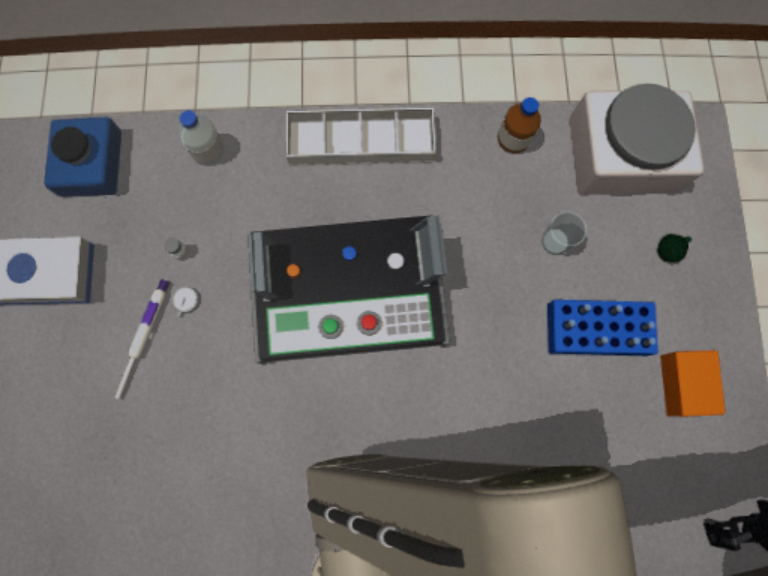

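View pics/side0.png

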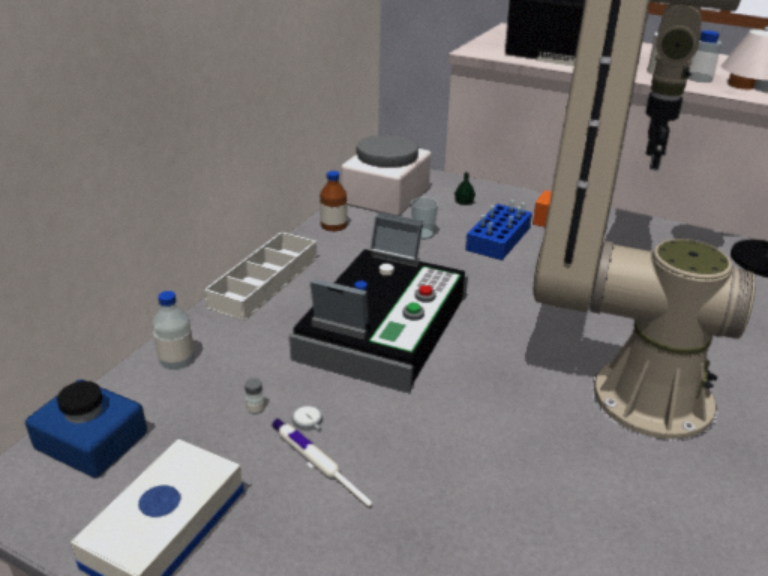

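The top view shows the orange-capped vial at about (293,270) in the left well and the white plug at (395,261) in the right. The green key is at (330,326) and the red key at (369,322). In both views both hoods stand open, and the left side of the instrument is clear apart from the jar and stopwatch.

```bash
python3 - <<'E'
from h import *
P={}
for n in("top","side"):
    r=np.load(n+".npy",allow_pickle=True).item()
    hsv=cv2.cvtColor(r["image"],cv2.COLOR_RGB2HSV)
    s=2/3
    box={"top":{"vial":(293,270),"plug":(395,261),"green":(330,326),"red":(369,322),"cap":(349,253)},
         "side":{"plug":(386,269),"green":(413,310),"red":(426,292)}}[n]
    rg={"vial":((5,120,80),(22,255,255)),"plug":((0,0,150),(180,60,255)),"green":((45,110,50),(85,255,255)),"red":((170,130,80),(180,255,255)),"cap":((100,120,60),(130,255,255))}
    for k,(u,v) in box.items():
        u,v=u*s,v*s; m=cv2.inRange(hsv,*map(np.array,rg[k]))
        if k=="red": m|=cv2.inRange(hsv,(0,130,80),(8,255,255))
        w=np.zeros_like(m); cv2.circle(w,(int(u),int(v)),11,255,-1); m&=w
        c=np.argwhere(m)[:,::-1]; cc=c.mean(0)
        p=depth(r,c); z=np.median(p[:,2]); 
        print(n,k,len(c),cc.round(1),"z",z.round(4),np.percentile(p[:,2],[10,90]).round(4),"xy@z",plane(r,[cc],z).round(4)[0][:2])
        P[n,k]=plane(r,[cc],z)[0]
d=P["top","green"]-P["top","red"]; print("yaw keys",np.arctan2(-d[0],d[1]))
d=P["top","vial"]-P["top","plug"]; print("yaw wells",np.arctan2(-d[0],d[1]),np.linalg.norm(d[:2]))
# least squares pose
A=np.array([[35,95],[35,-95],[-75,35],[-75,-35]])/1e3
B=np.array([P["top",k][:2] for k in("vial","plug","green","red")])
a,b=A-A.mean(0),B-B.mean(0)
th=np.arctan2((a[:,0]*b[:,1]-a[:,1]*b[:,0]).sum(),(a*b).sum())
R=np.array([[np.cos(th),-np.sin(th)],[np.sin(th),np.cos(th)]]); t=B.mean(0)-R@A.mean(0)
print("yaw",th,"t",t,"res",(A@R.T+t-B).round(4).tolist())
np.savez("pose.npz",R=R,t=t,th=th)
# hood points
r=np.load("top.npy",allow_pickle=True).item()
for n in("top","side"):
    r=np.load(n+".npy",allow_pickle=True).item()
    g=np.stack(np.meshgrid(np.arange(512),np.arange(384)),-1).reshape(-1,2); p=depth(r,g)
    q=np.c_[(p[:,:2]-t)@R,p[:,2]]
    for sgn in(1,-1):
        k=(abs(q[:,0]-.035)<.05)&(q[:,1]*sgn>.1)&(q[:,1]*sgn<.2)&(q[:,2]>.12)&(q[:,2]<.2)
        e=q[k]
        if len(e)<5: continue
        top=e[e[:,2]>np.percentile(e[:,2],90)]
        print(n,sgn,len(e),"zmax",e[:,2].max(),"top mean",top.mean(0).round(4))
        for z0 in(.12,.135,.15,.165):
            kk=e[(e[:,2]>z0)&(e[:,2]<z0+.015)]
            if len(kk): print("  z",z0,"y range",np.percentile(kk[:,1],[5,50,95]).round(4),"x",kk[:,0].min().round(3),kk[:,0].max().round(3))
E
```

```text
top vial 63 [195.  179.9] z 0.0872 [0.0757 0.0899] xy@z [0.5775 0.1292]
top plug 79 [263.3 173.4] z 0.0879 [0.0853 0.091 ] xy@z [ 0.5909 -0.06  ]
top green 73 [219.8 216.7] z 0.0967 [0.0948 0.0995] xy@z [0.4718 0.0611]
top red 79 [245.5 214.2] z 0.0964 [0.0926 0.099 ] xy@z [ 0.4769 -0.0081]
top cap 76 [232.4 168.1] z 0.0863 [0.0768 0.0889] xy@z [0.6087 0.0252]
side plug 37 [257.1 177.7] z 0.0897 [0.0872 0.0911] xy@z [ 0.5899 -0.0599]
side green 47 [275.4 205. ] z 0.0967 [0.0923 0.0992] xy@z [0.4685 0.0665]
side red 51 [283.5 193.1] z 0.0969 [0.0916 0.1001] xy@z [ 0.4738 -0.0045]
yaw keys 0.07275531520005557
yaw wells 0.0708760228876854 0.18966732060242097
yaw 0.07218666000928464 t [0.54923617 0.03201479] res [[-0.0002, 0.0001], [0.0001, -0.0003], [0.0001, 0.0004], [0.0001, -0.0002]]
top 1 352 zmax 0.1827116457729947 top mean [0.0379 0.1531 0.1796]
  z 0.12 y range [0.1281 0.1344 0.1418] x -0.014 0.085
  z 0.135 y range [0.1331 0.1347 0.1379] x 0.083 0.085
  z 0.15 y range [0.1317 0.133  0.1351] x -0.015 0.085
  z 0.165 y range [0.1352 0.1458 0.1551] x -0.015 0.085
top -1 462 zmax 0.1
[... 179 characters left out ...]
range [-0.1665 -0.1627 -0.1441] x -0.015 0.085
  z 0.165 y range [-0.1714 -0.1616 -0.151 ] x -0.015 0.085
side 1 628 zmax 0.1830758130662814 top mean [0.0324 0.154  0.179 ]
  z 0.12 y range [0.1447 0.1479 0.151 ] x -0.015 0.085
  z 0.135 y range [0.1466 0.1499 0.1528] x -0.012 0.085
  z 0.15 y range [0.1493 0.1523 0.1555] x -0.014 0.082
  z 0.165 y range [0.1362 0.1529 0.1578] x -0.015 0.084
side -1 540 zmax 0.17969255666744066 top mean [ 0.0344 -0.1614  0.1747]
  z 0.12 y range [-0.1595 -0.1529 -0.1436] x -0.015 0.085
  z 0.135 y range [-0.1654 -0.1586 -0.1503] x -0.015 0.085
  z 0.15 y range [-0.1694 -0.1641 -0.1561] x -0.015 0.084
  z 0.165 y range [-0.1754 -0.1677 -0.1507] x -0.015 0.085
```

>>> jog_arm --gripper '[0,0,0,0,0,0,0,0]' --pt "4 5 5" --pt "8 10 10" --pt "12 14 10" --pt "17 18 10" --pt "22 23 10" --pt "27 28 10" --pt "32 32 10" --pt "36 36 10" --twist '[10,20,30,40,50,60,70,80]'

```text
clock: 1.1
tcp_pos: [0.4733, -0.2227, 0.331]
orientation: [-0.0, 0.679, 0.734, -0.0]
wrist_force: [0.3, -0.6, -0.3]
finger_gap: 0.0001
grip_force: 0.0
```

```bash
python3 - <<'E'
from h import *
s=env.get_state(); print(s["clock"],s["tcp_pos"],s["orientation"],s["joint_pos"],s["wrist_force"],s["finger_gap"])
P=np.load("pose.npz"); R,t=P["R"],P["t"]
for nm,p in dict(out=(.035,.195),shut=(.035,.08),edge=(.035,.155),start=(-.075,.035)).items(): print(nm,(R@np.array(p)+t).round(4))
# lid left profile outer face from side view
r=np.load("side.npy",allow_pickle=True).item()
g=np.stack(np.meshgrid(np.arange(512),np.arange(384)),-1).reshape(-1,2); p=depth(r,g)
q=np.c_[(p[:,:2]-t)@R,p[:,2]]
k=(abs(q[:,0]-.035)<.04)&(q[:,1]>.142)&(q[:,1]<.165)&(q[:,2]>.118)&(q[:,2]<.172)
c=np.polyfit(q[k,2],q[k,1],1); print("slope",c,np.pi/2+np.arctan(c[0]))
# collar heights vs radius around start key, top view
r=np.load("top.npy",allow_pickle=True).item(); p=depth(r,g); q=np.c_[(p[:,:2]-t)@R,p[:,2]]
d=np.hypot(q[:,0]+.075,q[:,1]-.035)
for a in range(0,32,2):
    k=(d>=a/1e3)&(d<(a+2)/1e3); print(a,k.sum(),np.percentile(q[k,2],[10,50,90]).round(4) if k.any() else "")
E
```

```text
1.1 [ 0.47333837 -0.22266815  0.33101146] [-2.15063055e-05  6.79021671e-01  7.34118225e-01 -4.35792923e-05] [-5.93197059e-01  2.03637818e-01  1.43104804e-01  1.51031913e+00
 -7.95721900e-05  8.99661252e-01] [ 0.31501238 -0.57750397 -0.27188191] 7.72306772495192e-05
out [0.5701 0.229 ]
shut [0.5784 0.1143]
edge [0.573  0.1891]
start [0.4719 0.0615]
slope [0.14051509 0.13006931] 1.710397419122934
0 2 [0.0944 0.0962 0.0979]
2 4 [0.0961 0.0971 0.0979]
4 9 [0.0953 0.0969 0.0989]
6 14 [0.095  0.0969 0.0981]
8 12 [0.096  0.0979 0.0986]
10 20 [0.0942 0.0967 0.1004]
12 23 [0.0869 0.094  0.0971]
14 19 [0.0851 0.0883 0.0948]
16 32 [0.0837 0.0861 0.089 ]
18 31 [0.0846 0.0868 0.0889]
20 33 [0.0797 0.0854 0.0881]
22 38 [0.073  0.0764 0.0864]
24 42 [0.0725 0.0754 0.0775]
26 47 [0.0732 0.0758 0.0786]
28 44 [0.0736 0.0761 0.078 ]
30 54 [0.0737 0.0758 0.078 ]
```

>>> jog_arm --gripper '[0,0,0,0,0,0,0,0]' --pt "1 6 0" --pt "2 12 0" --pt "4 18 0" --pt "5 24 0" --pt "6 30 0" --pt "7 36 0" --pt "7 43 0" --pt "7 43 0" --twist '[0,0,0,0,0,0,0,0]'

```text
clock: 2.1
tcp_pos: [0.5413, 0.2095, 0.3302]
orientation: [-0.001, 0.679, 0.734, -0.0]
wrist_force: [0.4, 0.5, 0.1]
finger_gap: 0.0001
grip_force: 0.0
```

```bash
python3 - <<'E'
from h import *
s=env.get_state(); print(s["clock"],s["tcp_pos"],s["qvel"].round(3),s["wrist_force"])
E
```

```text
2.1 [0.54130302 0.20948274 0.33022726] [ 0.04   0.028  0.044  0.023 -0.03   0.073] [0.43009597 0.51216285 0.10401798]
```

>>> jog_arm --gripper '[0,0,0,0,0,0,0,0]' --pt "2.8 2.4 0" --pt "2.8 2.4 -3" --pt "2.8 2.4 -7" --pt "2.8 2.4 -11" --pt "2.8 2.4 -15" --pt "2.8 2.4 -17.5" --pt "2.8 2.4 -17.5" --pt "2.8 2.4 -17.5" --twist '[0,0,0,0,0,0,0,0]'

```text
clock: 3.1
tcp_pos: [0.5708, 0.2292, 0.1574]
orientation: [0.0, 0.681, 0.732, 0.0]
wrist_force: [-0.1, 0.3, -0.2]
finger_gap: -0.0001
grip_force: 0.0
```

```bash
python3 - <<'E'
from h import *
s=env.get_state(); print(s["clock"],s["tcp_pos"],s["orientation"])
P=np.load("pose.npz"); R,t=P["R"],P["t"]; x=s["tcp_pos"]; print((x[:2]-t)@R)
h=.011
# corner of finger follows the outer face at radius r; offsets (cm) from measured pose
for th,r in [(1.71,.075),(1.5,.068),(1.3,.066),(1.1,.066),(.9,.066),(.7,.066),(.5,.066),(.3,.066),(.15,.066),(0,.066)]:
    y=.14-r*np.cos(th)+.004*np.sin(th)+h; z=.095+r*np.sin(th)+.004*np.cos(th)
    w=R@np.array([.035,y])+t; print(th,((np.r_[w,z]-x)*100).round(1),round(y,3),round(z,3))
E
```

```text
3.1 [0.57077318 0.22921624 0.15735932] [4.08192606e-04 6.81368881e-01 7.31939934e-01 4.63052434e-04]
[0.03570388 0.19513454]
1.71 [ 0.1 -3.   1.1] 0.165 0.169
1.5 [ 0.3 -4.5  0.6] 0.15 0.163
1.3 [ 0.3 -5.8  0.2] 0.137 0.16
1.1 [ 0.4 -7.  -0.2] 0.125 0.156
0.9 [ 0.5 -8.2 -0.8] 0.113 0.149
0.7 [ 0.6 -9.2 -1.7] 0.103 0.141
0.5 [  0.7 -10.   -2.7] 0.095 0.13
0.3 [  0.7 -10.6  -3.9] 0.089 0.118
0.15 [  0.7 -10.9  -4.9] 0.086 0.109
0 [  0.7 -11.   -5.8] 0.085 0.099
```

>>> jog_arm --gripper '[0,0,0,0,0,0,0,0]' --pt "0.1 -2 0.2" --pt "0.2 -3.2 0.3" --pt "0.3 -4.5 0.3" --pt "0.3 -5.8 0.2" --pt "0.4 -7 -0.2" --pt "0.5 -8.2 -0.8" --pt "0.6 -9.2 -1.7" --pt "0.6 -9.2 -1.7" --twist '[0,0,0,0,0,0,0,0]'

```text
clock: 4.1
tcp_pos: [0.5752, 0.1366, 0.1377]
orientation: [-0.001, 0.682, 0.732, -0.001]
wrist_force: [-0.1, 1.6, 0.4]
finger_gap: -0.0003
grip_force: 0.0
```

```bash
python3 - <<'E'
from h import *
s=env.get_state(); print(s["clock"],s["tcp_pos"],s["wrist_force"])
P=np.load("pose.npz"); R,t=P["R"],P["t"]; x=s["tcp_pos"]; print((x[:2]-t)@R)
r=cam("side"); cv2.imwrite("pics/s1.png",cv2.resize(r["image"][130:290,150:370,::-1],None,fx=3,fy=3,interpolation=cv2.INTER_CUBIC))
E
```

```text
4.1 [0.57516958 0.13659714 0.13771116] [-0.07274253  1.56230273  0.43164991]
[0.03340876 0.10243956]
```

View pics/s1.png

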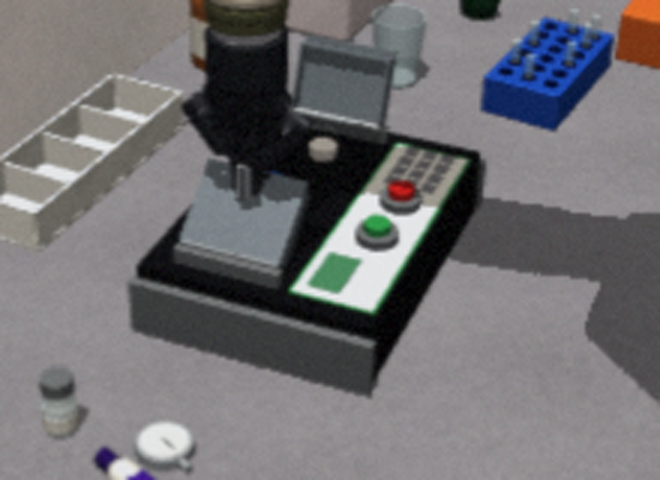

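The fingertips are at about (243,185) on the left hood, which is roughly 40° from shut. The right hood (345,85) is untouched. I'll continue along the arc.

>>> jog_arm --gripper '[0,0,0,0,0,0,0,0]' --pt "0.1 -0.8 -0.8" --pt "0.1 -1.2 -1.4" --pt "0.1 -1.5 -2.0" --pt "0.1 -1.7 -2.6" --pt "0.1 -1.8 -3.2" --pt "0.1 -1.9 -3.7" --pt "0.1 -1.9 -4.0" --pt "0.1 -1.9 -4.0" --twist '[0,0,0,0,0,0,0,0]'

```text
clock: 5.15
tcp_pos: [0.5768, 0.1187, 0.0991]
orientation: [-0.0, 0.681, 0.732, -0.0]
wrist_force: [0.2, -0.3, -0.4]
finger_gap: 0.0001
grip_force: 0.0
```

>>> jog_arm --gripper '[0,0,0,0,0,0,0,0]' --pt "0 0 -0.1" --pt "0 0 -0.2" --pt "0 0 -0.3" --pt "0 0 -0.4" --pt "0 0 -0.4" --pt "0 0 -0.4" --pt "0 0 -0.4" --pt "0 0 -0.4" --twist '[0,0,0,0,0,0,0,0]'

```text
clock: 6.15
tcp_pos: [0.577, 0.1187, 0.0987]
orientation: [0.001, 0.681, 0.732, 0.001]
wrist_force: [-7.1, -0.7, 22.3]
finger_gap: -0.0
grip_force: 11.0
```

>>> jog_arm --gripper '[0,0,0,0,0,0,0,0]' --pt "0 0 3" --pt "0 0 6" --pt "-4 -2 6" --pt "-8 -4 6" --pt "-10.5 -5.7 6" --pt "-10.5 -5.7 5" --pt "-10.5 -5.7 3" --pt "-10.5 -5.7 2" --twist '[0,0,0,0,0,0,0,0]'

```text
clock: 7.15
tcp_pos: [0.4721, 0.062, 0.114]
orientation: [-0.0, 0.681, 0.732, -0.0]
wrist_force: [0.6, 0.0, 1.2]
finger_gap: -0.0001
grip_force: 0.0
```

```bash
python3 - <<'E'
from h import *
s=env.get_state(); print(s["clock"],s["tcp_pos"],s["wrist_force"])
r=cam("side"); cv2.imwrite("pics/s2.png",cv2.resize(r["image"][130:290,150:370,::-1],None,fx=3,fy=3,interpolation=cv2.INTER_CUBIC))
P=np.load("pose.npz"); R,t=P["R"],P["t"]
print("tcp instr",(s["tcp_pos"][:2]-t)@R)
g=np.stack(np.meshgrid(np.arange(512),np.arange(384)),-1).reshape(-1,2); p=depth(r,g); q=np.c_[(p[:,:2]-t)@R,p[:,2]]
k=(abs(q[:,0]-.035)<.04)&(abs(q[:,1]-.10)<.035); 
A=np.c_[q[k][:,1],np.ones(k.sum())]; print("lid z med",np.median(q[k,2]),"slope",np.polyfit(q[k,1],q[k,2],1))
E
```

```text
7.15 [0.4721484  0.06200753 0.11399418] [0.55259818 0.0053901  1.22195899]
tcp instr [-0.07472382  0.0354745 ]
lid z med 0.09999140574559884 slope [0.0006251  0.09986775]
```

View pics/s2.png

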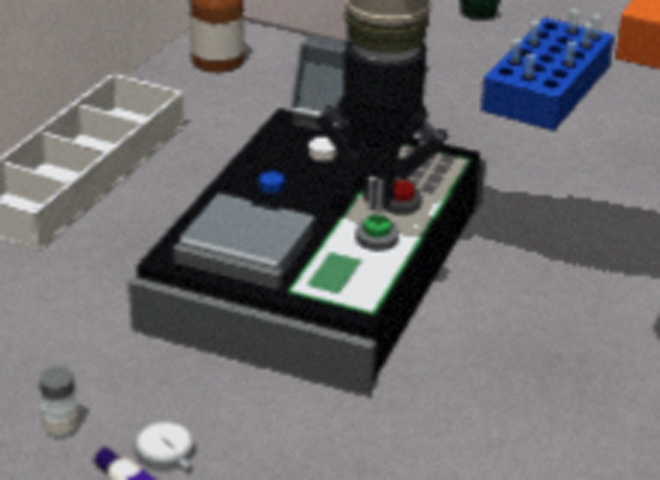

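The left hood is flat shut (245,230), and the fingertips hover over the green key (377,225). Next I'll press it.

>>> jog_arm --gripper '[0,0,0,0,0,0,0,0]' --pt "0 0 -0.8" --pt "0 0 -1.4" --pt "0 0 -1.8" --pt "0 0 -2.2" --pt "0 0 -2.5" --pt "0 0 -2.7" --pt "0 0 -2.7" --pt "0 0 -2.7" --twist '[0,0,0,0,0,0,0,0]'

```text
clock: 8.2
tcp_pos: [0.4724, 0.0618, 0.0907]
orientation: [0.001, 0.681, 0.732, 0.001]
wrist_force: [-6.4, 0.3, 21.2]
finger_gap: -0.0
grip_force: 10.7
```

>>> jog_arm --gripper '[0,0,0,0,0,0,0,0]' --pt "0 0 1" --pt "0 0 3" --pt "0 0 6" --pt "0 0 10" --pt "0 0 14" --pt "-2 0 18" --pt "-4 0 20" --pt "-4 0 20" --twist '[0,0,0,0,0,0,0,0]'

```text
clock: 9.2
tcp_pos: [0.4324, 0.0617, 0.29]
orientation: [0.002, 0.681, 0.732, 0.001]
wrist_force: [0.6, 0.3, -0.1]
finger_gap: 0.0002
grip_force: 0.0
```

```bash
python3 - <<'E'
from h import *
s=env.get_state(); print(s["clock"],s["tcp_pos"],s["wrist_force"])
r=cam("side"); cv2.imwrite("pics/s3.png",cv2.resize(r["image"][130:290,150:370,::-1],None,fx=3,fy=3,interpolation=cv2.INTER_CUBIC))
P=np.load("pose.npz"); R,t=P["R"],P["t"]
g=np.stack(np.meshgrid(np.arange(512),np.arange(384)),-1).reshape(-1,2); p=depth(r,g); q=np.c_[(p[:,:2]-t)@R,p[:,2]]
for y in(.035,-.035):
    k=np.hypot(q[:,0]+.075,q[:,1]-y)<.009; print("key z",k.sum(),np.median(q[k,2]))
k=(abs(q[:,0]-.035)<.04)&(abs(q[:,1]-.10)<.035); print("lid",np.median(q[k,2]),np.polyfit(q[k,1],q[k,2],1))
E
```

```text
9.2 [0.43235696 0.06169728 0.29003699] [ 0.58113595  0.25464387 -0.10230409]
key z 59 0.36902989735434744
key z 15 0.09723605897056686
lid 0.10001143662059275 [-0.0039705   0.10040435]
```

View pics/s3.png

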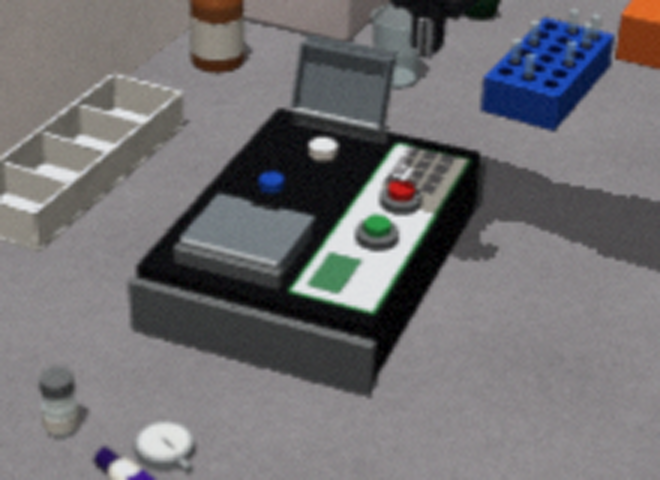

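The left hood is shut (245,230), the green key is back up (377,225), and the right hood is open over the plug. Nothing else has moved, so I'm handing in.

```bash
python3 -c "
from workcell import env
print(env.hand_in())"
```

```text
the job is handed in; nothing more can be done
None
```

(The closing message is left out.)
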